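# Press a coaster blank in the bonding jig

### The arm

A 7-joint arm with a two-finger parallel gripper is mounted at the origin on the work surface. World frame = base frame: x ahead of the robot, y to its left, z up, the work surface at z = 0. Lengths are in m, angles in rad, forces in N, time in s.
With the tool pointing down it reaches from about 0.425 to 0.8 m from the base axis. Payload 8.3 kg.
Tool frame: the origin (TCP) lies midway between the tips of the shut fingers; the grasp point (between the pads) lies 19 mm behind it; z points along the fingers, y is the line along which they close (so a half turn about z gives the same grasp; the last joint's range is limited). The gripper opens to 85 mm and grips with 20 to 120 N. Pads are 22 mm wide; open, the fingers measure 114 mm over their backs; the gripper's body (76 mm by 85 mm) begins 54 mm behind the grasp point. The pads swing forward as they close: fully open they stand 13 mm farther back than shut.
Start: joints at [-1.4, 0.383, 0.016, 1.37, -0.006, 1.388, -0.046], TCP at [0.145, 0.608, 0.195] pointing down, gripper open.
Joint ranges: [-2.95, 2.95], [-0.25, 2.06], [-1.52, 1.56], [0.18, 2.33], [-1.44, 4.58], [0.02, 2.06], [-3.01, 3.01]. Speed limits (rad/s): [2.39, 2.39, 3.01, 3.01, 3.14, 3.14, 3.14].

### API

Orientations are given as a rotation vector (axis times angle).
In Python, from station import get_state, imaging, ticket gives the robot as it stands.
- The arm moves only by the shell command python3 -m crank 'ROWS'. ROWS is JSON, a list of rows, each a list of 3 entries, a list of its own where there are three numbers: the shift along the tool's x, y, z normalised to -1 to 1, where 1 is 500 mm, then the turn, a rotation vector about the tool's x, y, z normalised to -1 to 1, where 1 is pi rad, then the closure, from 0 (fully open) to 1 (shut). In form: [[[tx, ty, tz], [wx, wy, wz], hand], ...]. A call has 1 to 5 rows; each row is the pose to reach, as a shift and turn from the pose commanded when the call began, along the tool's axes at that moment, turning the shorter way round; what a row does not reach only later rows make up. A row lasts 1/12 s, in which the tool goes at most 41.7 mm and 7.16 degrees, less where a joint would pass 70% of its speed; a pose out of reach is approached as far as the arm can. A call with a number of a shift or a turn outside -1 to 1 is refused whole. A call with a gripper value outside its range is refused whole. The fingers move at their own pace and stop on an object; the grip force is fixed at half the most. Time passes only in rows, so rows that repeat a pose let the fingers close. It gives the time, the measured TCP pose, the force, the opening and the grip force at its end, in the units of the state.
- get_state(): the state, without advancing time (a new reading comes with each control period).
- imaging.get_image(name): name is "side" or "top"; returns the picture (480x640x3 uint8, blue, green, red); there is no depth.
- imaging.camera_model(name): a dict with "camera_matrix" (3x3 intrinsics, pixels), "R" (3x3) and "t" (3): a world point X has camera coordinates R X + t. Camera axes: x right, y down, z forward; pixel columns grow to the right and rows downward; lengths in m; the calibration is good to about 2 mm. A picture is of the moment at which its call begins. camera_model takes no time and is no camera call.
- ticket.sign_off(): hands the job in; it is judged then, once.
The state is a dict: "clock": time; "qpos": joint angles; "joint_vel": joint speeds; "effort": joint torques, N m; "tcp_pos": TCP position; "orientation": TCP orientation; "force": force on the tool from outside, world axes, zero at the start; "wrist_torque": the same for the moment, N m; "finger_gap": finger opening in m; "finger_force": force on a finger pad.
Only numpy, scipy, OpenCV 4.12 (cv2) and the standard library are available. Lean on these libraries where they do the work, as an engineer would, in place of code of your own. Each camera call takes 0.05 s, during which the arm holds its last target. There are 200 camera calls.

### The job

Make up the coaster blank on the jig's round sprung plate: lay the larger plywood disc centred on the plate and let go of it, lay the smaller cork disc centred on the plywood and let go of it, then stand the wooden press block, knob up, centred on the cork and push straight down until the top of the sprung plate is flush with the collar around it. Keep it pressed there: the job finishes while the robot is still holding the block down at that depth. Leave the other things on the bench where they are.

Things in the scene. Friction and masses are not known exactly. Their poses are not given: they have to be found in the camera images.
- jig_plate (a joint): how far the jig's round plate is pushed down, m: 0 at rest (plate top 10 mm above the collar), 0.010 when the plate top is flush with the collar, 0.018 at the bottom stop. A spring pushes it up: the plate starts to sink at about 5 N of downward load and is flush at about 12 N, the weight of the stack included; it springs back when let go.
- plate_top (a point): centre of the top face of the jig's plate: a flat round steel plate, 86 mm across, whose top is at rest 53 mm above the bench top. z up. It moves straight down with the plate. The jig is a 140 mm square dark steel base, 18 mm thick, carrying an aluminium collar with the plate standing up out of it.
- collar_top (a point): centre of the jig's fixed round collar, level with the collar's top edge, 43 mm above the bench top; the collar is 112 mm across outside, 92 mm inside, and surrounds the plate.
- ply_disc_center (a point): centre of the larger flat disc: plywood, 64 mm across, 12 mm thick, lying flat; the point is half-way up it (6 mm above its underside). z along its axis, up.
- cork_disc_center (a point): centre of the smaller flat disc: cork, 50 mm across, 10 mm thick, lying flat; the point is half-way up it (5 mm above its underside). z along its axis, up.
- block_knob (a point): grasp point of the press block, on its axis, 48 mm above its underside. The block is turned light wood, standing: a round foot 54 mm across and 16 mm high, and on it an upright round knob 32 mm across and 54 mm high (70 mm overall). About 0.12 kg. z up.
- block_foot (a point): centre of the press block's underside. z up.
- mat: green cutting mat, 520 x 980 mm, 3 mm thick, fixed to the bench; the jig and all loose things stand on it, so their undersides are 3 mm above the bench top. Origin: centre of its underside.
- wax_tin: bystander, not part of the job: flat round aluminium tin, 72 mm across, 30 mm high; origin at its underside.
- eyelet: bystander, not part of the job: small brass ring, 36 mm across, 12 mm high; origin at its underside.
- spool: bystander, not part of the job: small dark wooden spool, 40 mm across, 50 mm high; origin at its underside.
- weight: bystander, not part of the job: brass weight with a small knob, 48 mm across, 58 mm high; origin at its underside.
- jar: bystander, not part of the job: small amber jar with a lid and a paper label, 60 mm across, 75 mm high; origin at its underside.
- mallet: bystander, not part of the job: hammer lying along world x; origin at its underside.
- awl: bystander, not part of the job: screwdriver-like awl lying along world x; origin at its underside.
Not all that is in view belongs to the job. Leave any pink or turquoise look-alike of the part that bears block_knob alone. Leave any green look-alike of the part that bears jig_plate alone.

How it is judged:
On the way, in this order (a step that is already met when the one before it is completed fails the run):
1. the plywood disc lies flat and centred on the plate, let go (horizontal distance between ply_disc_center and plate_top below 0.007 m and z of ply_disc_center in the frame of plate_top between 0.003 and 0.009 m and angle between ply_disc_center's own z axis and vertical below 0.08 rad and contact force between each of the fingers, the arm and ply_disc below 0.1 N and linear speed of ply_disc below 0.03 m/s), for 0.2 s.
2. the cork disc lies flat and centred on the plywood disc, let go (horizontal distance between ply_disc_center and plate_top below 0.007 m and z of ply_disc_center in the frame of plate_top between 0.003 and 0.009 m and angle between each of ply_disc_center, cork_disc_center's own z axis and vertical below 0.08 rad and horizontal distance between cork_disc_center and ply_disc_center below 0.007 m and z of cork_disc_center in the frame of plate_top between 0.014 and 0.02 m and contact force between each of the fingers, the arm and cork_disc below 0.1 N and linear speed of cork_disc below 0.03 m/s), for 0.2 s.
3. the press block stands upright and centred on the cork disc (horizontal distance between ply_disc_center and plate_top below 0.007 m and z of ply_disc_center in the frame of plate_top between 0.003 and 0.009 m and angle between each of ply_disc_center, cork_disc_center's own z axis and vertical below 0.08 rad and horizontal distance between cork_disc_center and ply_disc_center below 0.007 m and z of cork_disc_center in the frame of plate_top between 0.014 and 0.02 m and horizontal distance between block_foot and cork_disc_center below 0.007 m and z of block_foot in the frame of plate_top between 0.019 and 0.025 m and angle between block_foot's own z axis and vertical below 0.1 rad and contact force between press_block and cork_disc above 0.3 N), for 0.1 s.
At the end, for the whole second after the job is handed in: Still pressing: plate held still, flush with the collar within 2.5 mm; plywood on the plate, cork on the plywood, block on the cork, each centred within 7 mm and flat (discs 4.5 degrees, block 5.7); block presses the cork with over 4 N, robot pushes on the block with over 2 N (all of step 3 and value of joint jig_plate between 0.0075 and 0.0125 m and velocity of joint jig_plate between -0.005 and 0.005 m/s and contact force between press_block and cork_disc above 4 N and contact force between any of the fingers, the arm and press_block above 2 N); the arm keeps its last pose, push and grip.
It fails at once if a bystander is moved by more than 30 mm (distance of any of wax_tin, eyelet, spool, weight, jar, mallet, awl from where it was at the start of the episode above 0.03 m).
It also fails if it takes over 70 s, if anything falls off the work surface, if the arm or the gripper's body presses on something with over 40 N, if the wrist force passes 120 N, or if a joint passes its speed limit or range.

## Working session

There is one attempt and no reset: what is moved stays moved. The work goes in short steps, Python scripts to look and compute and a shell command to move; the robot and the scene stay as the last step left them, time stands still between calls to the robot, and variables do not carry over. Pictures are saved under pics/ and viewed, at most 10 in all, crops included, and the job is handed in when it is done.

```bash
ls; mkdir -p pics; python3 - <<'E'
from station import get_state, imaging
import cv2,numpy as np
print(get_state())
for n in("top","side"):
    cv2.imwrite(f"pics/{n}0.png",imaging.get_image(n)); m=imaging.camera_model(n)
    print(n,m)
E
```

```text
pics
{'clock': 0.0, 'qpos': array([-1.39991976,  0.38425529,  0.01632646,  1.37119549, -0.00630721,
        1.38819519, -0.0464981 ]), 'joint_vel': array([-0.00049085,  0.0001691 ,  0.00137614, -0.00133702,  0.00047155,
        0.00076938,  0.00072785]), 'effort': array([ 4.20112883e-04, -6.27592063e+01,  8.44789725e-01, -3.71811640e+01,
        1.67589937e-02,  1.43087504e-02,  1.68274568e-05]), 'tcp_pos': array([0.14458253, 0.60743611, 0.19354917]), 'orientation': array([-0.36618515, -3.11995465,  0.00313026]), 'force': array([-0.0528009 , -0.62441995,  0.31193111]), 'wrist_torque': array([-0.0404561 , -0.00781251, -0.05711325]), 'finger_force': 0.0, 'finger_gap': 0.08538554121476313}
top {'camera_matrix': array([[490.60020947,   0.        , 324.36898095],
       [  0.        , 490.60020947, 238.57335614],
       [  0.        ,   0.        ,   1.        ]]), 'R': array([[-0.01659226, -0.9997972 ,  0.01141284],
       [-0.99658956,  0.01561409, -0.08102744],
       [ 0.08083281, -0.01271834, -0.99664653]]), 't': array([0.00408149, 0.45755771, 1.21689693])}
side {'camera_matrix': array([[522.94982852,   0.        , 312.63691977],
       [  0.        , 522.94982852, 239.14054122],
       [  0.        ,   0.        ,   1.        ]]), 'R': array([[ 0.71095263, -0.70321816,  0.00552983],
       [-0.41090258, -0.4217777 , -0.80824665],
       [ 0.57070608,  0.57235286, -0.58881812]]), 't': array([-0.34684441,  0.24077277,  0.95874561])}
```

View pics/top0.png

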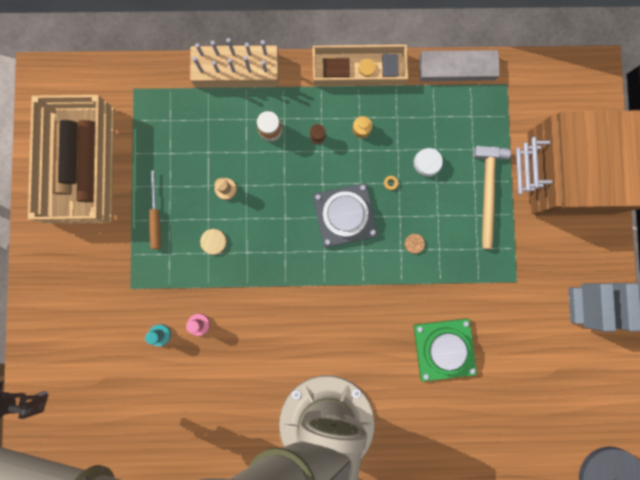

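View pics/side0.png

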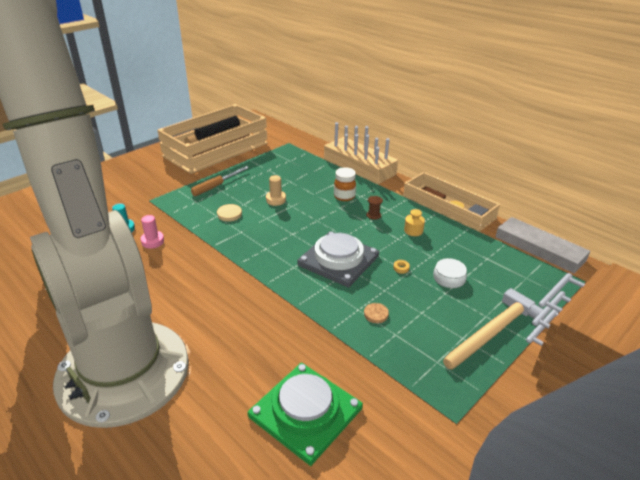

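Top view:
- Light plywood disc at (213,242) and brown cork disc at (415,244).
- Three press-block shapes: natural wood at (225,188), pink at (198,325) and turquoise at (158,336). The wooden one on the mat fits the description.
- Two jigs: dark steel with aluminium collar at (347,213) and green at (446,350). The dark one fits.

I'll confirm this in one crop and measure at the same time.

```bash
cat > h.py <<'E'
import numpy as np,cv2
from station import get_state, imaging
def ray(n,uv,z):
    m=imaging.camera_model(n);K,R,t=m["camera_matrix"],m["R"],m["t"]
    c=-R.T@t; d=R.T@np.linalg.solve(K,[uv[0],uv[1],1]); return (c+d*(z-c[2])/d[2])
def proj(n,X):
    m=imaging.camera_model(n);p=m["camera_matrix"]@(m["R"]@np.array(X)+m["t"]);return p[:2]/p[2]
def blob(img,box,cond):
    "largest blob satisfying cond(h,s,v) in box u0,v0,u1,v1; ellipse of contour"
    u0,v0,u1,v1=box; c=cv2.resize(img[v0:v1,u0:u1],None,fx=4,fy=4,interpolation=cv2.INTER_CUBIC)
    h,s,v=[a.astype(int) for a in cv2.split(cv2.cvtColor(c,cv2.COLOR_BGR2HSV))]
    m=cond(h,s,v).astype(np.uint8)
    cs,_=cv2.findContours(m,cv2.RETR_EXTERNAL,cv2.CHAIN_APPROX_NONE)
    k=max(cs,key=cv2.contourArea); e=cv2.fitEllipse(cv2.convexHull(k))
    return (np.array(e[0])+.5)/4-.5+[u0,v0],np.array(e[1])/4,k/4.+[u0,v0]
E
python3 - <<'E'
from h import *
t=cv2.imread("pics/top0.png");s=cv2.imread("pics/side0.png")
wood=lambda h,s,v:(h<28)&(s>50)&(v>90)
steel=lambda h,s,v:(s<60)&(v>140)
green=lambda h,s,v:(s<60)
for nm,b,c,z in [("ply",(190,222,236,262),wood,.013),("cork",(398,228,432,260),wood,.011),("collar",(310,180,380,250),steel,.043),("block",(205,170,245,206),wood,.011)]:
    e,a,k=blob(t,b,c);print("top",nm,e.round(1),a.round(1),ray("top",e,z).round(4),(a*1.2/490).round(3))
for nm,b,c,z in [("ply",(210,200,248,226),wood,.013),("cork",(358,298,394,330),wood,.011),("collar",(300,225,380,280),steel,.043),("block",(258,170,294,212),wood,.02)]:
    e,a,k=blob(s,b,c);print("side",nm,e.round(1),a.round(1),ray("side",e,z).round(4))
A=cv2.resize(t[165:265,190:440],None,fx=3.2,fy=3.2,interpolation=cv2.INTER_CUBIC)
B=cv2.resize(s[165:290,200:400],None,fx=2.2,fy=2.2,interpolation=cv2.INTER_CUBIC)
o=np.zeros((600,800,3),np.uint8);o[:A.shape[0],:A.shape[1]]=A;o[322:322+275,:B.shape[1]]=B[:275]
cv2.imwrite("pics/c1.png",o)
E
```

```text
top ply [212.9 241.3] [25.5 26.2] [0.4554 0.2779 0.013 ] [0.063 0.064]
top cork [414.3 243.3] [20.  20.8] [ 0.4425 -0.2313  0.011 ] [0.049 0.051]
top collar [344.8 213.2] [46.  46.3] [ 0.5178 -0.0546  0.043 ] [0.113 0.113]
top block [224.7 188. ] [21.6 23.7] [0.5915 0.2484 0.011 ] [0.053 0.058]
side ply [229.  212.2] [16.9 24.7] [0.4509 0.2731 0.013 ]
side cork [375.8 312.6] [20.3 24.9] [ 0.4386 -0.2334  0.011 ]
side collar [338.5 250.1] [37.9 50.7] [ 0.5068 -0.0641  0.043 ]
side block [275.1 190.8] [21.6 31.4] [0.6015 0.2623 0.02  ]
```

View pics/c1.png

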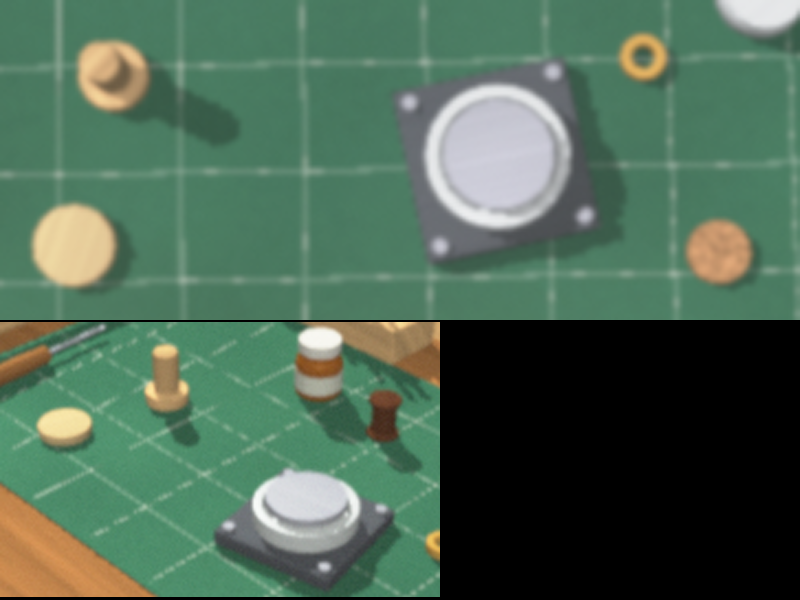

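Crop confirms it: the natural-wood block, the dark-steel jig with its grey plate, the light ply disc and the brown cork are the right parts. Pink, turquoise and green are decoys. Next I'll refine the plate centre and write a move calculator.

```bash
cat > go.py <<'E'
import sys
from h import *
from scipy.spatial.transform import Rotation as Ro
s=get_state();R=Ro.from_rotvec(s["orientation"]);g=np.array([float(a) for a in sys.argv[1:4]])
T=R.as_matrix()
# desired: tool z straight down, same yaw
x=T[:,0]*[1,1,0];x/=np.linalg.norm(x);D=np.c_[x,np.cross([0,0,-1],x),[0,0,-1]]
d=R.inv().apply(g-s["tcp_pos"])
print("tcp",s["tcp_pos"].round(4),"shift/0.5",(d/.5).round(4),"rows>=%.1f"%(np.linalg.norm(d)/.0417),"tilt fix/pi",((R.inv()*Ro.from_matrix(D)).as_rotvec()/np.pi).round(4),"F",s["force"].round(1),"gap",round(s["finger_gap"],4),"t",s["clock"],"q",s["qpos"].round(2))
E
python3 - <<'E'
from h import *
t=cv2.imread("pics/top0.png")
hsv=cv2.cvtColor(t,cv2.COLOR_BGR2HSV)
print(hsv[213,320:372].tolist())
for thr in (200,215,225):
    e,a,k=blob(t,(318,186,374,240),lambda h,s,v:(v>150)&(s>=14)&(s<60)&(h>100)&(h<150));print(e,a,ray("top",e,.053))
    break
for v in(90,120,150):
    e,a,k=blob(t,(310,180,380,250),lambda h,s,vv:(s<60)&(vv>v));print(v,e,a,ray("top",e,.043))
E
python3 go.py .4555 .278 .12
```

```text
[[108, 22, 116], [108, 20, 126], [107, 11, 160], [105, 7, 207], [105, 4, 229], [100, 3, 230], [98, 5, 218], [105, 8, 191], [113, 11, 191], [117, 12, 205], [120, 14, 213], [120, 14, 214], [120, 14, 215], [120, 14, 215], [118, 14, 214], [118, 14, 214], [118, 14, 214], [118, 14, 214], [117, 13, 214], [120, 13, 214], [120, 14, 216], [120, 13, 215], [120, 14, 217], [120, 14, 217], [123, 14, 217], [120, 14, 218], [123, 14, 218], [120, 13, 218], [120, 14, 219], [120, 14, 218], [120, 13, 218], [120, 13, 217], [120, 14, 217], [123, 14, 216], [120, 13, 214], [120, 13, 214], [123, 14, 214], [120, 14, 213], [120, 14, 213], [120, 13, 212], [118, 15, 211], [120, 14, 207], [120, 13, 190], [111, 11, 161], [108, 8, 158], [102, 7, 175], [108, 7, 188], [105, 6, 179], [105, 11, 136], [105, 16, 94], [107, 21, 86], [101, 24, 84]]
[345.50574303 212.8114872 ] [32.82275391 33.64235687] [ 0.51751605 -0.05589702  0.053     ]
90 [339.31949615 210.89954376] [59.80632019 75.55499268] [ 0.5238602  -0.04121218  0.043     ]
120 [344.5911026  213.18197632] [47.00734711 47.65372086] [ 0.51795999 -0.05418002  0.043     ]
150 [344.79193497 213.23400116] [45.58849335 45.8266716 ] [ 0.51782252 -0.05467567  0.043     ]
tcp [0.1447 0.6075 0.1937] shift/0.5 [-0.7574 -0.4968  0.1482] rows>=11.0 tilt fix/pi [-0.0006  0.     -0.    ] F [-1.1 -0.7 -0.5] gap 0.0853 t 0.1 q [-1.4   0.38  0.02  1.37 -0.01  1.39 -0.05]
```

```bash
python3 -m crank '[[[-0.3,-0.2,0.0],[0,0,0],0],[[-0.3,-0.2,0.0],[0,0,0],0],[[-0.3,-0.2,0.0],[0,0,0],0],[[-0.3,-0.2,0.0],[0,0,0],0],[[-0.3,-0.2,0.0],[0,0,0],0]]' >/dev/null
python3 -m crank '[[[-0.3,-0.2,0.05],[0,0,0],0],[[-0.3,-0.2,0.05],[0,0,0],0],[[-0.3,-0.2,0.05],[0,0,0],0],[[-0.3,-0.2,0.05],[0,0,0],0],[[-0.3,-0.2,0.05],[0,0,0],0]]' >/dev/null
python3 -m crank '[[[-0.157,-0.097,0.098],[0,0,0],0],[[-0.157,-0.097,0.098],[0,0,0],0],[[-0.157,-0.097,0.098],[0,0,0],0],[[-0.157,-0.097,0.098],[0,0,0],0],[[-0.157,-0.097,0.098],[0,0,0],0]]'
python3 go.py .4555 .278 .04
```

```text
clock: 1.35
tcp_pos: [0.4555, 0.2771, 0.1196]
orientation: [-0.371, -3.118, 0.003]
force: [0.1, 0.9, -0.3]
finger_gap: 0.0856
finger_force: 0.0
tcp [0.4555 0.2771 0.1196] shift/0.5 [0.0002 0.0021 0.1591] rows>=1.9 tilt fix/pi [-0.0006 -0.0004  0.    ] F [ 0.1  0.9 -0.3] gap 0.0856 t 1.35 q [-0.85  0.24  0.28  1.74 -0.07  1.17  0.79]
```

```bash
python3 -m crank '[[[0,0.002,0.08],[0,0,0],0],[[0,0.002,0.16],[0,0,0],0],[[0,0.002,0.2],[0,0,0],0],[[0,0.002,0.236],[0,0,0],0],[[0,0.002,0.236],[0,0,0],0]]' >/dev/null; python3 go.py .4555 .278 .0015
python3 - <<'E'
from h import *
a=imaging.get_image("side")[170:260,180:300];b=imaging.get_image("top")[190:290,160:270]
o=np.zeros((400,800,3),np.uint8)
a=cv2.resize(a,(400,300));b=cv2.resize(b,(400,364));o[:300,:400]=a;o[:364,400:]=b
cv2.imwrite("pics/g1.png",o)
E
```

```text
tcp [ 0.4522  0.2799 -0.0007] shift/0.5 [-0.0073 -0.0021 -0.0045] rows>=0.1 tilt fix/pi [-0.0013 -0.0014  0.    ] F [ 0.7 -0.1 -0.4] gap 0.0855 t 1.7667 q [-0.83  0.38  0.26  1.86 -0.12  0.92  0.83]
```

View pics/g1.png

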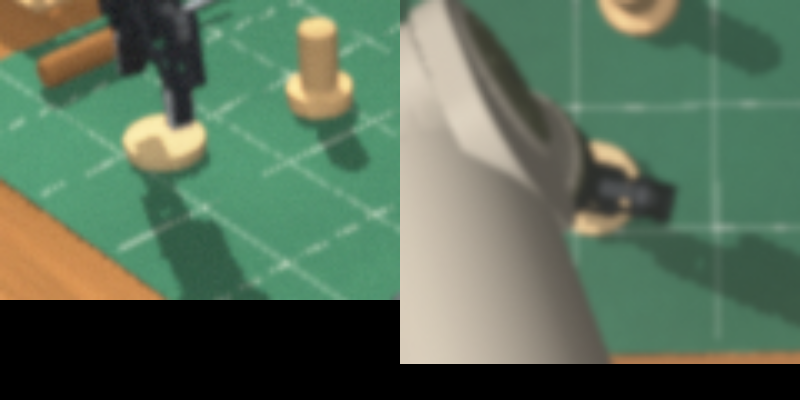

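The side view shows a finger near the disc's right rim, at about full-frame (233,206). I'll check it against where the fingers should project.

```bash
python3 - <<'E'
from h import *
p=get_state()["tcp_pos"]
for sg in(1,-1):
    for z in(.013,.06):
        q=[p[0]+sg*.045*.23,p[1]+sg*.045*.97,z];u=proj("side",q);w=proj("top",q)
        print(sg,z,u,(u-[180,170])*3.33, (w-[160,190])*3.64+[400,0])
E
```

```text
1 0.013 [221.57376839 202.68539506] [138.44064873 108.84236555] [525.09547004 173.81123321]
1 0.06 [219.83934826 187.50000283] [132.66502971  58.27500944] [507.28203568 167.98119241]
-1 0.013 [235.58486994 218.6875557 ] [185.09761691 162.12956048] [651.39492687 201.62671198]
-1 0.06 [234.06417906 203.12489401] [180.03371628 110.30589704] [638.54457503 196.88881038]
```

```bash
python3 go.py .4555 .278 .0015; python3 - <<'E'
from h import *
print(proj("top",[.1446,.6075,.207]),proj("top",[.1446,.6075,.3]))
a=imaging.get_image("side")[170:260,180:300];b=imaging.get_image("top")[190:290,160:270]
o=np.zeros((400,800,3),np.uint8)
a=cv2.resize(a,(400,300));b=cv2.resize(b,(400,364));o[:300,:400]=a;o[:364,400:]=b
cv2.imwrite("pics/g2.png",o)
E
python3 go.py .4555 .278 .0015
```

```text
tcp [0.4549 0.2808 0.003 ] shift/0.5 [-0.0025 -0.0052  0.003 ] rows>=0.1 tilt fix/pi [-0.     -0.0002  0.    ] F [-0.1  0.3  0.6] gap 0.0854 t 1.8667 q [-0.83  0.38  0.26  1.85 -0.12  0.93  0.83]
[ 32.61998944 386.62276899] [  3.85119199 397.49798335]
tcp [0.4564 0.281  0.0044] shift/0.5 [ 0.0003 -0.0063  0.0057] rows>=0.1 tilt fix/pi [0.0007 0.0005 0.    ] F [-0.5  0.2  1.1] gap 0.0856 t 1.9667 q [-0.83  0.38  0.26  1.85 -0.12  0.93  0.83]
```

View pics/g2.png

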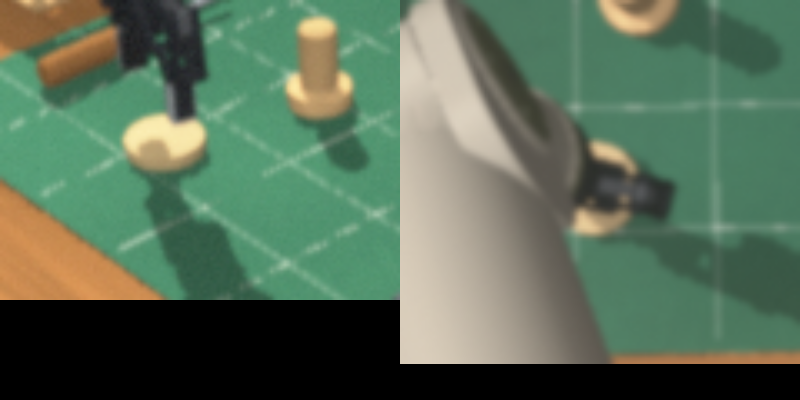

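```bash
python3 -m crank '[[[0,-0.004,0],[0,0,0],0],[[0,-0.004,0],[0,0,0],0],[[0,-0.004,0],[0,0,0],0],[[0,-0.004,0],[0,0,0],0],[[0,-0.004,0],[0,0,0],0]]' >/dev/null
python3 go.py .4555 .278 .0
python3 - <<'E'
from h import *
p=get_state()["tcp_pos"]
a=imaging.get_image("side");b=imaging.get_image("top")
for n,i in(("side",a),("top",b)): cv2.imwrite(f"pics/{n}_raw.png",i)
S=a[185:230,205:255].copy();T=b[220:260,190:245].copy()
S=cv2.resize(S,None,fx=8,fy=8,interpolation=cv2.INTER_CUBIC);T=cv2.resize(T,None,fx=7,fy=7,interpolation=cv2.INTER_CUBIC)
for n,I,o,f,in(("side",S,(205,185),8),("top",T,(190,220),7)):
  for d,c in((.0425,(0,0,255)),(-.0425,(255,0,0)),(0,(0,255,255))):
    for z in(.013,.04):
      q=(proj(n,[p[0]+d*.23,p[1]+d*.97,z])-o)*f; cv2.circle(I,tuple(int(v) for v in q),4,c,-1 if z<.02 else 1)
o=np.zeros((400,800,3),np.uint8);o[:360,:400]=S;o[:280,405:790]=T;cv2.imwrite("pics/g3.png",o)
E
```

```text
tcp [0.4553 0.2777 0.0029] shift/0.5 [-0.0002  0.0007  0.0058] rows>=0.1 tilt fix/pi [0.0001 0.0001 0.    ] F [ 0.2  0.8 -0.4] gap 0.085 t 2.3833 q [-0.83  0.37  0.26  1.86 -0.12  0.92  0.83]
```

View pics/g3.png

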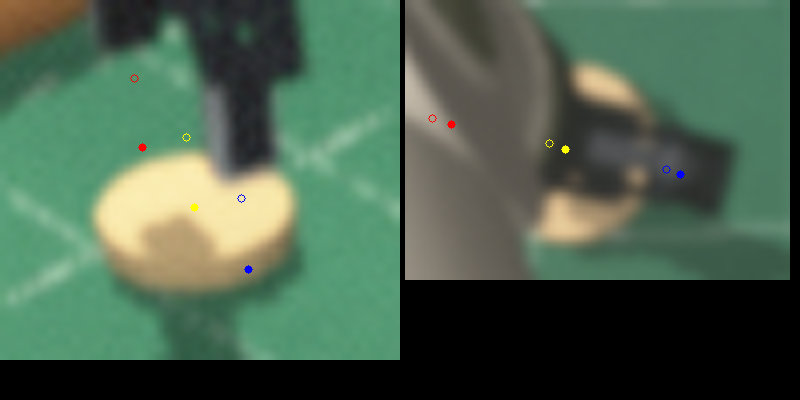

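```bash
python3 - <<'E'
from h import *
P=[]
for n in("side","top"):
    m=imaging.camera_model(n);P.append(m["camera_matrix"]@np.c_[m["R"],m["t"]])
for s,t in (((235,205.6),(233.3,245.7)),((235,205.6),(230,245)),((235,205.6),(227,245))):
    X=cv2.triangulatePoints(P[0],P[1],np.array(s,float),np.array(t,float));X=X[:3,0]/X[3];print(X,proj("side",X)-s,proj("top",X)-t)
E
python3 go.py .4555 .278 .0
```

```text
[0.43757818 0.21952682 0.06389301] [ 1.09261707 -0.04364457] [-0.75104674  1.03315113]
[0.44119313 0.22738901 0.05863665] [ 0.46235759 -0.01673964] [-0.31917586  0.43819516]
[0.44343589 0.23407322 0.05452076] [-0.34080621  0.01072008] [ 0.23618902 -0.32349851]
tcp [0.4552 0.2776 0.0026] shift/0.5 [-0.0004  0.0009  0.0053] rows>=0.1 tilt fix/pi [ 0. -0. -0.] F [ 0.2 -0.   0.3] gap 0.0854 t 2.4833 q [-0.83  0.37  0.26  1.86 -0.12  0.92  0.83]
```

Triangulation puts the fingertip near z≈0.055, though I expect about 0.016. Closing the fingers is harmless either way and will show which is right.

```bash
python3 -m crank '[[[0,0,0],[0,0,0],1],[[0,0,0],[0,0,0],1],[[0,0,0],[0,0,0],1],[[0,0,0],[0,0,0],1],[[0,0,0],[0,0,0],1]]';  python3 -m crank '[[[0,0,0],[0,0,0],1],[[0,0,0],[0,0,0],1],[[0,0,0],[0,0,0],1],[[0,0,0],[0,0,0],1],[[0,0,0],[0,0,0],1]]'
python3 - <<'E'
from h import *
p=get_state()["tcp_pos"]
a=imaging.get_image("side");b=imaging.get_image("top")
S=a[165:230,195:265].copy();T=b[220:260,190:245].copy()
S=cv2.resize(S,None,fx=6,fy=6,interpolation=cv2.INTER_CUBIC);T=cv2.resize(T,None,fx=7,fy=7,interpolation=cv2.INTER_CUBIC)
o=np.zeros((400,810,3),np.uint8);o[:390,:420]=S;o[:280,425:810]=T;cv2.imwrite("pics/g4.png",o[:,:800])
E
```

```text
clock: 2.9
tcp_pos: [0.4551, 0.2776, 0.0025]
orientation: [-0.366, -3.12, 0.0]
force: [0.0, -1.3, 0.2]
finger_gap: 0.0256
finger_force: 0.0
clock: 3.32
tcp_pos: [0.4551, 0.2776, 0.0026]
orientation: [-0.366, -3.12, 0.0]
force: [-0.5, 0.2, 0.4]
finger_gap: -0.0001
finger_force: 0.0
```

View pics/g4.png

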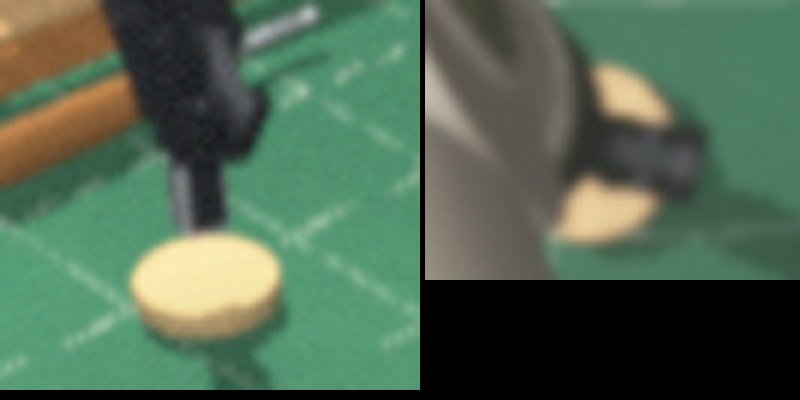

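```bash
python3 - <<'E'
from h import *
for z in(0,.01,.02,.03,.035,.04,.05): print(z,proj("side",[.4551,.2776,z]).round(1),ray("side",(228.3,204.2),z).round(4))
a=imaging.get_image("side");g=cv2.cvtColor(a,cv2.COLOR_BGR2GRAY);print(g[192:216,224:234])
E
```

```text
0 [229.7 215.1] [0.4852 0.3232 0.    ]
0.01 [229.3 211.9] [0.4762 0.3098 0.01  ]
0.02 [229.  208.7] [0.4672 0.2965 0.02  ]
0.03 [228.7 205.5] [0.4582 0.2832 0.03  ]
0.035 [228.5 203.8] [0.4537 0.2765 0.035 ]
0.04 [228.3 202.2] [0.4491 0.2699 0.04  ]
0.05 [228.  198.9] [0.4401 0.2565 0.05  ]
[[ 76  64  51  36  33  35  37  51  79  90]
 [104  97  65  43  32  33  36  59  98 113]
 [117 119  78  48  38  41  35  59 100 118]
 [120 121  84  47  39  41  40  60  91 117]
 [119 124  91  53  39  42  41  56  88 116]
 [114 122  94  53  41  42  39  56  92 122]
 [111 120  94  60  38  39  43  53  90 125]
 [112 119  99  60  39  35  41  49  78 118]
 [105 119  99  62  40  35  38  42  73 113]
 [110 120 111  71  45  39  40  45  79 112]
 [114 121 115  80  59  65  68  83  99 116]
 [125 133 137 117 115 121 125 133 139 141]
 [152 167 178 173 187 195 194 193 193 190]
 [204 211 218 218 226 228 228 228 226 226]
 [230 231 230 232 233 233 233 233 233 233]
 [233 232 233 232 232 233 232 234 233 232]
 [233 235 233 234 233 232 233 233 231 232]
 [234 234 233 232 232 231 230 230 232 230]
 [232 231 230 232 231 230 229 231 229 231]
 [232 230 230 229 230 231 230 230 230 229]
 [231 230 230 230 231 230 230 230 231 228]
 [230 230 229 232 229 228 230 228 227 228]
 [230 231 229 229 228 229 226 227 226 225]
 [226 228 228 228 228 226 225 223 214 210]]
```

Both views and the shadows agree. The xy reading is right, but the fingertips are about 37 mm higher than the reported z. I'll calibrate by touching the shut tips gently on top of the ply disc, which is at z = 0.015.

```bash
python3 -m crank '[[[0,0,0.01],[0,0,0],1],[[0,0,0.02],[0,0,0],1],[[0,0,0.03],[0,0,0],1],[[0,0,0.032],[0,0,0],1],[[0,0,0.032],[0,0,0],1]]'
for i in 1 2 3 ; do python3 -m crank '[[[0,0,0.004],[0,0,0],1],[[0,0,0.004],[0,0,0],1],[[0,0,0.004],[0,0,0],1]]' | egrep 'tcp|force:'; done
```

```text
clock: 3.88
tcp_pos: [0.4546, 0.2773, -0.0142]
orientation: [-0.366, -3.119, 0.002]
force: [-0.3, -0.6, 0.3]
finger_gap: 0.0002
finger_force: 0.0
tcp_pos: [0.4552, 0.2776, -0.0154]
force: [0.4, -0.8, -0.1]
finger_force: 0.0
tcp_pos: [0.4551, 0.2775, -0.0175]
force: [-0.1, 0.4, 0.2]
finger_force: 0.0
tcp_pos: [0.4551, 0.2776, -0.0195]
force: [-0.6, -0.2, 0.3]
finger_force: 0.0
```

```bash
for i in 1 2 3 4; do python3 -m crank '[[[0,0,0.003],[0,0,0],1],[[0,0,0.003],[0,0,0],1],[[0,0,0.003],[0,0,0],1]]' | egrep 'tcp|force:'; done
```

```text
tcp_pos: [0.4551, 0.2775, -0.021]
force: [-0.1, 0.3, 0.4]
finger_force: 0.0
tcp_pos: [0.4553, 0.2777, -0.0216]
force: [-3.0, -1.4, 10.3]
finger_force: 4.9
tcp_pos: [0.4554, 0.2778, -0.0217]
force: [-7.8, -6.0, 25.8]
finger_force: 13.0
tcp_pos: [0.4554, 0.2779, -0.0218]
force: [-15.6, -8.6, 42.1]
finger_force: 21.1
```

Contact at reported z = −0.0213, so true z = reported + 0.0363. Next: rise, open, and descend to grasp.

```bash
python3 -m crank '[[[0,0,-0.04],[0,0,0],1],[[0,0,-0.04],[0,0,0],0],[[0,0,-0.04],[0,0,0],0],[[0,0,-0.04],[0,0,0],0],[[0,0,-0.04],[0,0,0],0]]'|egrep 'tcp|gap'
python3 -m crank '[[[0,0,0],[0,0,0],0],[[0,0,0],[0,0,0],0],[[0,0,0],[0,0,0],0],[[0,0,0],[0,0,0],0],[[0,0,0],[0,0,0],0]]'|egrep 'tcp|gap|force:'
python3 go.py .4555 .278 -.0355
```

```text
tcp_pos: [0.4546, 0.2773, -0.0062]
finger_gap: 0.0479
tcp_pos: [0.4551, 0.2775, -0.0056]
force: [-0.3, -0.1, 0.3]
finger_gap: 0.0858
finger_force: 0.0
tcp [ 0.4551  0.2775 -0.0056] shift/0.5 [-0.0006  0.0012  0.0598] rows>=0.7 tilt fix/pi [-0.0001 -0.0001  0.    ] F [-0.3 -0.1  0.3] gap 0.0858 t 6.4667 q [-0.82  0.39  0.26  1.87 -0.12  0.91  0.83]
```

```bash
python3 -m crank '[[[0,0.001,0.02],[0,0,0],0],[[0,0.001,0.04],[0,0,0],0],[[0,0.001,0.059],[0,0,0],0],[[0,0.001,0.059],[0,0,0],0],[[0,0.001,0.059],[0,0,0],0]]'|egrep 'tcp|gap|force:'
python3 -m crank '[[[0,0,0],[0,0,0],1],[[0,0,0],[0,0,0],1],[[0,0,0],[0,0,0],1],[[0,0,0],[0,0,0],1],[[0,0,0],[0,0,0],1]]'|egrep 'tcp|gap|force:'
python3 -m crank '[[[0,0,-0.02],[0,0,0],1],[[0,0,-0.06],[0,0,0],1],[[0,0,-0.12],[0,0,0],1],[[0,0,-0.18],[0,0,0],1],[[0,0,-0.24],[0,0,0],1]]'|egrep 'tcp|gap|force:'
python3 go.py .5177 -.0553 .085
```

```text
tcp_pos: [0.4544, 0.2774, -0.0362]
force: [0.0, -0.6, -0.1]
finger_gap: 0.0856
finger_force: 0.0
tcp_pos: [0.4559, 0.2785, -0.0339]
force: [-1.0, -1.4, 4.4]
finger_gap: 0.0608
finger_force: 64.1
tcp_pos: [0.4552, 0.2778, 0.0872]
force: [0.7, 0.7, -0.6]
finger_gap: 0.061
finger_force: 65.0
tcp [0.4552 0.2778 0.0872] shift/0.5 [-0.2762 -0.6191  0.0044] rows>=8.1 tilt fix/pi [0.     0.0001 0.    ] F [ 0.7  0.7 -0.6] gap 0.061 t 7.7167 q [-0.85  0.27  0.28  1.78 -0.08  1.1   0.8 ]
```

```bash
python3 -m crank '[[[-0.138,-0.31,0],[0,0,0],1],[[-0.138,-0.31,0],[0,0,0],1],[[-0.138,-0.31,0],[0,0,0],1],[[-0.138,-0.31,0],[0,0,0],1],[[-0.138,-0.31,0],[0,0,0],1]]'|egrep 'tcp|gap'
python3 -m crank '[[[-0.138,-0.309,0],[0,0,0],1],[[-0.138,-0.309,0],[0,0,0],1],[[-0.138,-0.309,0],[0,0,0],1],[[-0.138,-0.309,0],[0,0,0],1],[[-0.138,-0.309,0],[0,0,0],1]]'|egrep 'tcp|gap'
python3 -m crank '[[[0,0,0.05],[0,0,0],1],[[0,0,0.08],[0,0,0],1],[[0,0,0.1],[0,0,0],1],[[0,0,0.1],[0,0,0],1],[[0,0,0.1],[0,0,0],1]]'|egrep 'tcp|gap'
python3 go.py .5177 -.0553 .0155
python3 - <<'E'
from h import *
a=imaging.get_image("side");cv2.imwrite("pics/s5.png",a)
wood=lambda h,s,v:(h<28)&(s>50)&(v>90)
e,ax,k=blob(a,(300,205,380,265),wood);print(e,ax,k.min(0),k.max(0))
for z in(.07,.075,.08,.085,.09): print(z,proj("side",[.5177,-.0553,z]))
E
```

```text
tcp_pos: [0.4881, 0.102, 0.0865]
finger_gap: 0.0607
tcp_pos: [0.5183, -0.0647, 0.0866]
finger_gap: 0.0611
tcp_pos: [0.5177, -0.0546, 0.0354]
finger_gap: 0.0609
tcp [ 0.5177 -0.0546  0.0354] shift/0.5 [-0.0003 -0.0014  0.0397] rows>=0.5 tilt fix/pi [-0.0001 -0.0002  0.    ] F [ 0.  -0.8  0.4] gap 0.0609 t 8.9667 q [-0.36  0.32  0.48  1.87 -0.18  0.99  1.54]
[337.27137756 234.0765686 ] [20.47084618 24.33237648] [[325.75 224.5 ]] [[345.25 244.5 ]]
0.07 [339.41488874 236.83664181]
0.075 [339.49406123 235.03745029]
0.08 [339.57363031 233.22924603]
0.085 [339.65359899 231.41196114]
0.09 [339.73397027 229.58552704]
```

```bash
python3 -m crank '[[[0,-0.001,0.02],[0,0,0],1],[[0,-0.001,0.034],[0,0,0],1],[[0,-0.001,0.034],[0,0,0],1],[[0,-0.001,0.034],[0,0,0],1],[[0,-0.001,0.034],[0,0,0],1]]'|egrep 'tcp|gap|force:'
for i in 1 2 3; do python3 -m crank '[[[0,0,0.002],[0,0,0],1],[[0,0,0.002],[0,0,0],1],[[0,0,0.002],[0,0,0],1]]'|egrep 'tcp|force:'; done
```

```text
tcp_pos: [0.5177, -0.0555, 0.0181]
force: [0.7, -0.2, -0.5]
finger_gap: 0.0611
finger_force: 65.1
tcp_pos: [0.5178, -0.0555, 0.0172]
force: [-0.3, 0.2, -0.3]
finger_force: 65.1
tcp_pos: [0.5179, -0.0555, 0.0162]
force: [0.5, -1.0, 1.2]
finger_force: 65.3
tcp_pos: [0.518, -0.0555, 0.0155]
force: [-2.3, 0.3, 5.9]
finger_force: 65.7
```

```bash
python3 -m crank '[[[0,0,-0.002],[0,0,0],1],[[0,0,-0.002],[0,0,0],1],[[0,0,-0.002],[0,0,0],0],[[0,0,-0.002],[0,0,0],0],[[0,0,-0.002],[0,0,0],0]]'|egrep 'tcp|gap|force:'
python3 -m crank '[[[0,0,0],[0,0,0],0],[[0,0,0],[0,0,0],0],[[0,0,-0.04],[0,0,0],0],[[0,0,-0.1],[0,0,0],0],[[0,0,-0.16],[0,0,0],0]]'|egrep 'tcp|gap|force:'
python3 go.py .4425 -.2313 .09
```

```text
tcp_pos: [0.5175, -0.0554, 0.0159]
force: [-0.2, -1.0, 0.2]
finger_gap: 0.0855
finger_force: 0.0
tcp_pos: [0.5166, -0.0556, 0.0962]
force: [0.6, 0.8, 0.1]
finger_gap: 0.0856
finger_force: 0.0
tcp [ 0.5166 -0.0556  0.0962] shift/0.5 [ 0.0627 -0.3762  0.0131] rows>=4.6 tilt fix/pi [-0.0004 -0.0008  0.    ] F [0.6 0.8 0.1] gap 0.0856 t 11.0167 q [-0.39  0.25  0.5   1.81 -0.13  1.12  1.5 ]
```

Move over the cork. That clears the jig, so I can measure the placement.

```bash
python3 -m crank '[[[0.0627,-0.3762,0],[0,0,0],0],[[0.0627,-0.3762,0],[0,0,0],0],[[0.0627,-0.3762,0],[0,0,0],0],[[0.0627,-0.3762,0],[0,0,0],0],[[0.0627,-0.3762,0],[0,0,0],0]]'|egrep tcp
python3 -m crank '[[[0,0,0.08],[0,0,0],0],[[0,0,0.12],[0,0,0],0],[[0,0,0.14],[0,0,0],0],[[0,0,0.14],[0,0,0],0],[[0,0,0.14],[0,0,0],0]]'|egrep tcp
python3 go.py .4425 -.2313 -.0325
python3 - <<'E'
from h import *
t=imaging.get_image("top");s=imaging.get_image("side");cv2.imwrite("pics/t6.png",t);cv2.imwrite("pics/s6.png",s)
wood=lambda h,s,v:(h<28)&(s>50)&(v>90)
e,a,k=blob(t,(318,186,374,240),wood);print("top ply",e,a,ray("top",e,.064))
e,a,k=blob(t,(318,186,374,240),lambda h,s,v:(s<60)&(v>150));print("collar",e,a,ray("top",e,.043))
e,a,k=blob(s,(300,215,380,280),wood);print("side ply",e,a,ray("side",e,.063))
print(proj("side",[.5177,-.0553,.059]))
A=cv2.resize(t[180:270,310:440],None,fx=3,fy=3,interpolation=cv2.INTER_CUBIC);B=cv2.resize(s[215:325,290:410],None,fx=3,fy=3,interpolation=cv2.INTER_CUBIC)
o=np.zeros((330,760,3),np.uint8);o[:270,:390]=A;o[:,400:]=B;cv2.imwrite("pics/p6.png",o)
E
```

```text
tcp_pos: [0.4411, -0.2357, 0.0966]
tcp_pos: [0.4438, -0.2311, 0.0264]
tcp [ 0.4438 -0.2311  0.0264] shift/0.5 [ 0.0023 -0.001   0.1178] rows>=1.4 tilt fix/pi [-0.0001 -0.0002  0.    ] F [ 1.  -0.8  0.2] gap 0.0854 t 11.85 q [-0.1   0.31  0.6   1.94 -0.21  0.96  1.94]
top ply [345.94797325 212.37800598] [25.67479134 25.9009819 ] [ 0.51709521 -0.0563688   0.064     ]
collar [344.7271347  213.21830559] [45.36822128 45.75955582] [ 0.51786415 -0.05451569  0.043     ]
side ply [339.17631531 241.186903  ] [20.67332077 28.21671867] [ 0.51231157 -0.05992101  0.063     ]
[339.24209078 240.76346858]
```

View pics/p6.png

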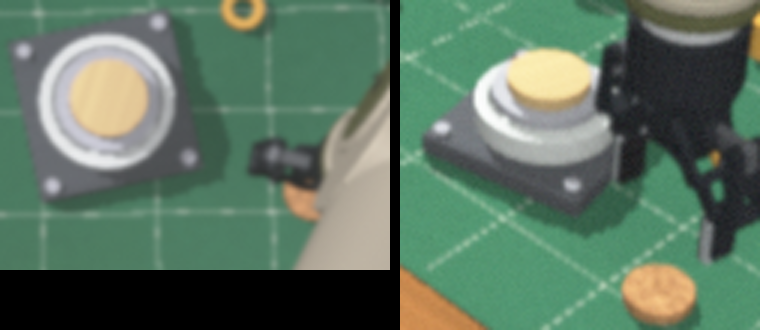

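The picture shows the ply disc at top-crop (108,97), on the plate about 1 mm off centre and flat. Now grasp the cork.

```bash
python3 -m crank '[[[0.002,-0.001,0.04],[0,0,0],0],[[0.002,-0.001,0.08],[0,0,0],0],[[0.002,-0.001,0.1],[0,0,0],0],[[0.002,-0.001,0.115],[0,0,0],0],[[0.002,-0.001,0.115],[0,0,0],0]]'|egrep 'tcp|force:'
python3 -m crank '[[[0,0,0],[0,0,0],0],[[0,0,0],[0,0,0],0],[[0,0,0],[0,0,0],0],[[0,0,0],[0,0,0],0],[[0,0,0],[0,0,0],0]]'|egrep 'tcp|force:'
python3 go.py .4425 -.2313 -.031
```

```text
tcp_pos: [0.4423, -0.2311, -0.0319]
force: [-0.9, 0.3, 0.4]
finger_force: 0.0
tcp_pos: [0.4429, -0.2315, -0.0309]
force: [-0.2, 0.1, -1.4]
finger_force: 0.0
tcp [ 0.4429 -0.2315 -0.0309] shift/0.5 [0.001  0.0003 0.0002] rows>=0.0 tilt fix/pi [0.     0.0003 0.    ] F [-0.2  0.1 -1.4] gap 0.0854 t 12.7833 q [-0.06  0.4   0.57  1.98 -0.29  0.84  2.  ]
```

```bash
python3 -m crank '[[[0.001,0,0],[0,0,0],1],[[0.001,0,0],[0,0,0],1],[[0.001,0,0],[0,0,0],1],[[0.001,0,0],[0,0,0],1],[[0.001,0,0],[0,0,0],1]]'|egrep 'tcp|gap|force:'
python3 -m crank '[[[0,0,-0.02],[0,0,0],1],[[0,0,-0.08],[0,0,0],1],[[0,0,-0.15],[0,0,0],1],[[0,0,-0.22],[0,0,0],1],[[0,0,-0.25],[0,0,0],1]]'|egrep 'tcp|gap|force:'
python3 -m crank '[[[0,0,0],[0,0,0],1],[[0,0,0],[0,0,0],1],[[0,0,0],[0,0,0],1]]'|egrep 'tcp|gap'
python3 go.py .5173 -.0560 .090
```

```text
tcp_pos: [0.4421, -0.2313, -0.0307]
force: [-4.1, 1.5, 11.4]
finger_gap: 0.0465
finger_force: 59.7
tcp_pos: [0.4437, -0.2328, 0.0984]
force: [1.0, -0.1, -0.4]
finger_gap: 0.0462
finger_force: 61.5
tcp_pos: [0.4415, -0.2309, 0.0929]
finger_gap: 0.0463
tcp [ 0.4415 -0.2309  0.0929] shift/0.5 [-0.0665  0.3754  0.0059] rows>=4.6 tilt fix/pi [ 0.0001 -0.0004 -0.    ] F [-0.7  0.3 -0.4] gap 0.0463 t 13.8667 q [-0.14  0.21  0.63  1.87 -0.14  1.1   1.89]
```

```bash
python3 -m crank '[[[-0.066,0.3752,0],[0,0,0],1],[[-0.066,0.3752,0],[0,0,0],1],[[-0.066,0.3752,0],[0,0,0],1],[[-0.066,0.3752,0],[0,0,0],1],[[-0.066,0.3752,0],[0,0,0],1]]'|egrep 'tcp'
python3 -m crank '[[[0,0,0.03],[0,0,0],1],[[0,0,0.06],[0,0,0],1],[[0,0,0.09],[0,0,0],1],[[0,0,0.09],[0,0,0],1],[[0,0,0.09],[0,0,0],1]]'|egrep 'tcp|gap|force:'
python3 -m crank '[[[0,0,0.01],[0,0,0],1],[[0,0,0.01],[0,0,0],1],[[0,0,0.01],[0,0,0],1],[[0,0,0.01],[0,0,0],1],[[0,0,0.01],[0,0,0],1]]'|egrep 'tcp|gap|force:'
python3 go.py .5173 -.0560 .0335
```

```text
tcp_pos: [0.5178, -0.0509, 0.0918]
tcp_pos: [0.5159, -0.0566, 0.047]
force: [0.2, 0.5, 1.2]
finger_gap: 0.0462
finger_force: 61.5
tcp_pos: [0.518, -0.0565, 0.0441]
force: [-1.1, 0.3, -0.6]
finger_gap: 0.0462
finger_force: 61.5
tcp [ 0.518  -0.0565  0.0441] shift/0.5 [0.0015 0.0007 0.0212] rows>=0.3 tilt fix/pi [0.0001 0.0003 0.    ] F [-1.1  0.3 -0.6] gap 0.0462 t 15.1167 q [-0.37  0.31  0.5   1.87 -0.18  1.    1.54]
```

```bash
python3 -m crank '[[[0.001,0.001,0.01],[0,0,0],1],[[0.001,0.001,0.02],[0,0,0],1],[[0.001,0.001,0.02],[0,0,0],1],[[0.001,0.001,0.02],[0,0,0],1],[[0.001,0.001,0.02],[0,0,0],1]]'|egrep 'tcp|force:'
for i in 1 2 ; do python3 -m crank '[[[0,0,0.002],[0,0,0],1],[[0,0,0.002],[0,0,0],1],[[0,0,0.002],[0,0,0],1]]'|egrep 'tcp|force:'; done
```

```text
tcp_pos: [0.5172, -0.0559, 0.0335]
force: [0.4, 0.1, -0.3]
finger_force: 61.5
tcp_pos: [0.5173, -0.0559, 0.0326]
force: [-0.1, -0.6, -0.0]
finger_force: 61.5
tcp_pos: [0.5172, -0.0559, 0.0316]
force: [-0.2, -0.2, -0.4]
finger_force: 61.5
```

```bash
for i in 1 2 ; do python3 -m crank '[[[0,0,0.001],[0,0,0],1],[[0,0,0.001],[0,0,0],1],[[0,0,0.001],[0,0,0],1]]'|egrep 'tcp|force:'; done
```

```text
tcp_pos: [0.5173, -0.0558, 0.0314]
force: [-2.5, -0.1, 6.0]
finger_force: 62.1
tcp_pos: [0.5173, -0.0559, 0.0308]
force: [-2.4, 0.4, 4.9]
finger_force: 62.2
```

Contact at about 0.0315, and the plate is just starting to sink. Back off 0.5–1 mm and release.

```bash
python3 -m crank '[[[0,0,-0.002],[0,0,0],1],[[0,0,-0.002],[0,0,0],1],[[0,0,-0.002],[0,0,0],0],[[0,0,-0.002],[0,0,0],0],[[0,0,-0.002],[0,0,0],0]]'|egrep 'tcp|gap|force:'
python3 -m crank '[[[0,0,0],[0,0,0],0],[[0,0,0],[0,0,0],0],[[0,0,-0.03],[0,0,0],0],[[0,0,-0.08],[0,0,0],0],[[0,0,-0.14],[0,0,0],0]]'|egrep 'tcp|gap|force:'
python3 go.py .5915 .2484 .11
```

```text
tcp_pos: [0.5172, -0.0559, 0.0314]
force: [0.6, 0.1, -0.4]
finger_gap: 0.0803
finger_force: 0.0
tcp_pos: [0.5157, -0.0558, 0.1008]
force: [1.3, 0.7, 1.0]
finger_gap: 0.0852
finger_force: 0.0
tcp [ 0.5157 -0.0558  0.1008] shift/0.5 [-0.0064  0.627  -0.0193] rows>=7.5 tilt fix/pi [-0.0005 -0.0012  0.    ] F [1.3 0.7 1. ] gap 0.0852 t 17.3667 q [-0.4   0.24  0.52  1.81 -0.13  1.13  1.5 ]
```

```bash
python3 -m crank '[[[-0.003,0.31,0],[0,0,0],0],[[-0.003,0.31,0],[0,0,0],0],[[-0.003,0.31,0],[0,0,0],0],[[-0.003,0.31,0],[0,0,0],0],[[-0.003,0.31,0],[0,0,0],0]]'|egrep tcp
python3 - <<'E'
from h import *
from scipy.optimize import least_squares
t=imaging.get_image("top");s=imaging.get_image("side");cv2.imwrite("pics/t7.png",t);cv2.imwrite("pics/s7.png",s)
wood=lambda h,s,v:(h<28)&(s>50)&(v>90)
for n,f,(u,v) in(("top0","top",(1,1)),):
    e,a,k=blob(cv2.imread(f"pics/{n}.png"),(205,170,245,206),wood);k=k.reshape(-1,2)
    q=np.array([ray("top",p,.017) for p in k])[:,:2]; c0=np.array([.5915,.248])
    for _ in range(3):
        sel=((q-c0)@[-1,-.7])>0
        r=least_squares(lambda c:np.hypot(*(q[sel]-c[:2]).T)-c[2],[*c0,.027]);c0=r.x[:2]
    print("foot",r.x,np.abs(r.fun).max(),sel.sum())
s0=cv2.imread("pics/side0.png")
e,a,k=blob(s0,(258,170,294,212),wood);k=k.reshape(-1,2);print(k.min(0),k.max(0))
X=r.x[:2]
for z in(.003,.051,.073): print(z,proj("side",[*X,z]),proj("top",[*X,z]))
for v in range(176,206,3): print(v,k[np.abs(k[:,1]-v)<.3][:,0].min(),k[np.abs(k[:,1]-v)<.3][:,0].max())
e,a,k=blob(t,(318,186,374,240),lambda h,s,v:(h<14)&(s>90)&(v>70));print("cork",e,a,ray("top",e,.074))
e,a,k=blob(t,(318,186,374,240),wood);print("ply",e,a,ray("top",e,.065))
B=np.hstack([cv2.resize(t[180:250,310:380],(400,400)),cv2.resize(s[205:275,305:375],(400,400))]);cv2.imwrite("pics/p7.png",B)
E
```

```text
tcp_pos: [0.5548, 0.1039, 0.1011]
foot [0.58810827 0.24487742 0.02741611] 0.0006071892846216398 121
[266.   175.25] [285.5  205.25]
0.003 [275.80454642 200.23572249] [226.71528376 189.85202843]
0.051 [275.16218976 185.00772991] [223.0780025  186.35024477]
0.073 [274.85905588 177.82150361] [221.31306222 184.65105282]
176 271.25 278.75
179 269.5 280.5
182 269.75 280.5
185 270.0 280.5
188 270.25 280.75
191 270.25 281.5
194 266.5 285.25
197 266.0 285.25
200 266.75 285.25
203 267.75 283.5
cork [346.35825157 211.10340118] [14.82572937 16.74375534] [ 0.51883996 -0.05684348  0.074     ]
ply [345.76918602 212.22304916] [25.37622833 25.57815742] [ 0.51734751 -0.05588291  0.065     ]
```

View pics/p7.png

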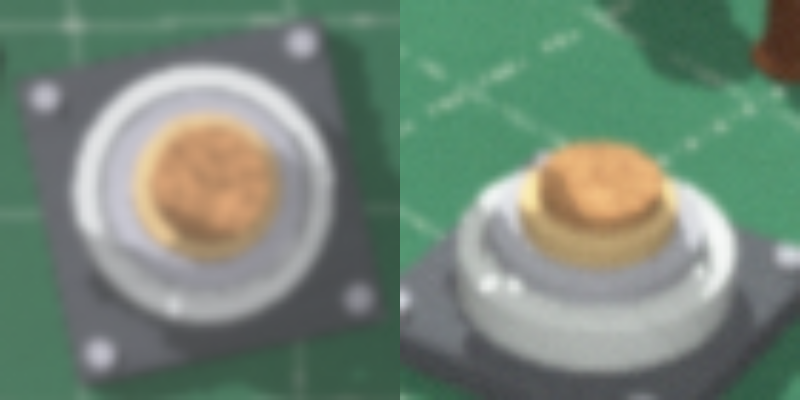

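The picture shows the cork at top-crop (211,180) on the ply at (206,187): flat and about 2 mm off centre. On to the block at (0.588, 0.245).

```bash
python3 go.py .588 .245 .1; python3 -m crank '[[[0,0.31,0],[0,0,0],0],[[0,0.31,0],[0,0,0],0],[[0,0.31,0],[0,0,0],0],[[0,0.31,0],[0,0,0],0],[[0,0.31,0],[0,0,0],0]]'|egrep tcp
python3 go.py .588 .245 -.004
```

```text
tcp [0.5544 0.0962 0.1012] shift/0.5 [0.0026 0.305  0.0022] rows>=3.7 tilt fix/pi [-0.0001 -0.0002  0.    ] F [ 0.7 -0.5  0.4] gap 0.0857 t 17.8833 q [-0.58  0.33  0.43  1.69 -0.15  1.15  1.23]
tcp_pos: [0.5897, 0.2527, 0.1008]
tcp [0.5897 0.2527 0.1008] shift/0.5 [-0.0004 -0.0164  0.2095] rows>=2.5 tilt fix/pi [ 0.0008 -0.0005 -0.    ] F [-1.3  1.4 -0.9] gap 0.0855 t 18.3 q [-0.71  0.49  0.37  1.47 -0.18  1.22  1.02]
```

```bash
python3 -m crank '[[[0.002,-0.005,0],[0,0,0],0],[[0.002,-0.005,0],[0,0,0],0],[[0.002,-0.005,0],[0,0,0],0],[[0.002,-0.005,0.03],[0,0,0],0],[[0.002,-0.005,0.03],[0,0,0],0]]'|egrep tcp;python3 -m crank '[[[0,0,0],[0,0,0],0],[[0,0,0],[0,0,0],0],[[0,0,0],[0,0,0],0],[[0,0,0],[0,0,0],0]]'|egrep tcp
python3 go.py .588 .245 -.004
```

```text
tcp_pos: [0.5882, 0.2405, 0.0848]
tcp_pos: [0.5894, 0.243, 0.0873]
tcp [0.5894 0.243  0.0873] shift/0.5 [0.0037 0.0031 0.1826] rows>=2.2 tilt fix/pi [0.0002 0.0002 0.    ] F [-0.3  0.6  0.3] gap 0.0858 t 19.05 q [-0.71  0.49  0.37  1.49 -0.19  1.19  1.03]
```

```bash
python3 -m crank '[[[0.003,0.003,0.05],[0,0,0],0],[[0.003,0.003,0.1],[0,0,0],0],[[0.003,0.003,0.15],[0,0,0],0],[[0.003,0.003,0.18],[0,0,0],0],[[0.003,0.003,0.182],[0,0,0],0]]'|egrep 'tcp|force:'
python3 -m crank '[[[0,0,0],[0,0,0],0],[[0,0,0],[0,0,0],0],[[0,0,0],[0,0,0],0],[[0,0,0],[0,0,0],0],[[0,0,0],[0,0,0],0]]'|egrep 'tcp|force:'
python3 go.py .588 .245 -.004
```

```text
tcp_pos: [0.5854, 0.2441, -0.0079]
force: [-0.4, -0.6, -0.3]
finger_force: 0.0
tcp_pos: [0.5886, 0.2453, -0.0032]
force: [1.3, -0.0, 0.4]
finger_force: 0.0
tcp [ 0.5886  0.2453 -0.0032] shift/0.5 [ 0.001  -0.0009  0.0016] rows>=0.0 tilt fix/pi [0.0004 0.0004 0.    ] F [ 1.3 -0.   0.4] gap 0.0857 t 19.8833 q [-0.69  0.59  0.34  1.57 -0.22  1.02  1.05]
```

```bash
python3 -m crank '[[[0.001,0,0],[0,0,0],1],[[0.001,0,0],[0,0,0],1],[[0.001,0,0],[0,0,0],1],[[0.001,0,0],[0,0,0],1],[[0.001,0,0],[0,0,0],1]]'>/dev/null
python3 -m crank '[[[0,0,0],[0,0,0],1],[[0,0,0],[0,0,0],1],[[0,0,0],[0,0,0],1],[[0,0,0],[0,0,0],1]]'|egrep 'tcp|gap|force:'
python3 -m crank '[[[0,0,-0.04],[0,0,0],1],[[0,0,-0.1],[0,0,0],1],[[0,0,-0.17],[0,0,0],1],[[0,0,-0.24],[0,0,0],1],[[0,0,-0.26],[0,0,0],1]]'|egrep 'tcp|gap|force:'
python3 -m crank '[[[0,0,0],[0,0,0],1],[[0,0,0],[0,0,0],1],[[0,0,0],[0,0,0],1]]'>/dev/null
python3 go.py .5175 -.0567 .126
```

```text
tcp_pos: [0.5876, 0.2452, -0.0042]
force: [-0.3, 0.2, 2.8]
finger_gap: 0.031
finger_force: 59.3
tcp_pos: [0.5897, 0.2457, 0.1314]
force: [0.8, 0.6, -0.2]
finger_gap: 0.0306
finger_force: 59.4
tcp [0.5861 0.2447 0.1233] shift/0.5 [-0.0061 -0.6182 -0.004 ] rows>=7.4 tilt fix/pi [-0.0007 -0.0009  0.    ] F [-0.5  0.4 -0.7] gap 0.0309 t 21.3 q [-0.72  0.46  0.38  1.45 -0.17  1.26  1.02]
```

```bash
for i in 1 2; do python3 -m crank '[[[-0.003,-0.308,0],[0,0,0],1],[[-0.003,-0.308,0],[0,0,0],1],[[-0.003,-0.308,0],[0,0,0],1],[[-0.003,-0.308,0],[0,0,0],1],[[-0.003,-0.308,0],[0,0,0],1]]'|egrep tcp; done
python3 -m crank '[[[0,0,0.03],[0,0,0],1],[[0,0,0.06],[0,0,0],1],[[0,0,0.08],[0,0,0],1],[[0,0,0.08],[0,0,0],1],[[0,0,0.08],[0,0,0],1]]'|egrep tcp
python3 -m crank '[[[0,0,0],[0,0,0],1],[[0,0,0],[0,0,0],1],[[0,0,0],[0,0,0],1],[[0,0,0],[0,0,0],1],[[0,0,0],[0,0,0],1]]'|egrep 'tcp|gap|force:'
python3 go.py .5175 -.0567 .072
```

```text
tcp_pos: [0.5511, 0.0858, 0.1239]
tcp_pos: [0.516, -0.0631, 0.1242]
tcp_pos: [0.518, -0.0548, 0.0844]
tcp_pos: [0.5192, -0.0552, 0.086]
force: [0.3, -0.0, -1.3]
finger_gap: 0.0307
finger_force: 59.8
tcp [ 0.5192 -0.0552  0.086 ] shift/0.5 [ 0.0027 -0.0038  0.028 ] rows>=0.3 tilt fix/pi [0.0001 0.0002 0.    ] F [ 0.3 -0.  -1.3] gap 0.0307 t 22.9667 q [-0.39  0.26  0.52  1.82 -0.15  1.09  1.51]
```

```bash
python3 -m crank '[[[0.002,-0.003,0.02],[0,0,0],1],[[0.002,-0.003,0.02],[0,0,0],1],[[0.002,-0.003,0.02],[0,0,0],1],[[0.002,-0.003,0.02],[0,0,0],1],[[0.002,-0.003,0.02],[0,0,0],1]]'|egrep 'tcp|force:'
python3 - <<'E'
from h import *
s=imaging.get_image("side");cv2.imwrite("pics/s8.png",s);p=get_state()["tcp_pos"]
B=cv2.resize(s[190:270,300:380],(560,560),interpolation=cv2.INTER_CUBIC)
zb=.003+p[2]+.0042
for z,r,c in((zb,.027,(0,0,255)),(zb+.016,.027,(255,0,0)),(.075,.025,(0,255,255))):
    xy=p[:2] if c!=(0,255,255) else (.5178,-.0567)
    for a in np.arange(0,6.28,.35):
        q=(proj("side",[xy[0]+r*np.cos(a),xy[1]+r*np.sin(a),z])-[300,190])*7;cv2.circle(B,tuple(int(v) for v in q),2,c,-1)
cv2.imwrite("pics/p8.png",B)
E
```

```text
tcp_pos: [0.5176, -0.0565, 0.0756]
force: [-0.6, 1.1, -1.2]
finger_force: 59.8
```

View pics/p8.png

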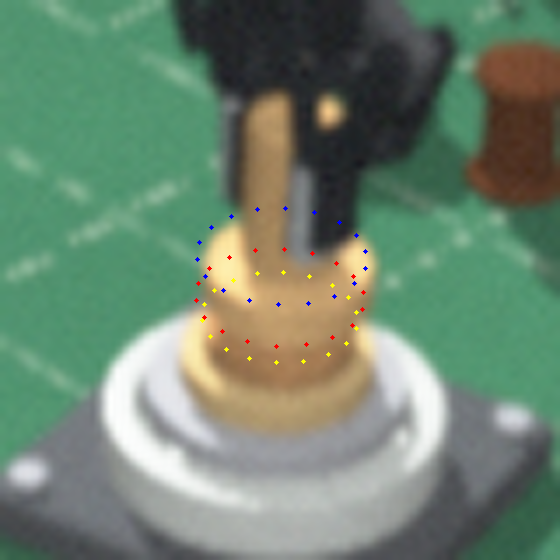

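The foot's edges at u≈203–375 put it about 1–2 mm right of prediction, which is within tolerance. I'll nudge it back slightly and lower it.

```bash
python3 -m crank '[[[0.002,0.001,0.005],[0,0,0],1],[[0.002,0.001,0.01],[0,0,0],1],[[0.002,0.001,0.01],[0,0,0],1],[[0.002,0.001,0.01],[0,0,0],1],[[0.002,0.001,0.01],[0,0,0],1]]'|egrep 'tcp|force:'
for i in 1 2 3; do python3 -m crank '[[[0,0,0.002],[0,0,0],1],[[0,0,0.002],[0,0,0],1],[[0,0,0.002],[0,0,0],1]]'|egrep 'tcp| force|^force'; done
```

```text
tcp_pos: [0.5167, -0.0557, 0.0706]
force: [-0.0, 0.3, 0.3]
finger_force: 59.8
tcp_pos: [0.5168, -0.0557, 0.0696]
force: [-0.4, -0.1, -1.2]
tcp_pos: [0.5167, -0.0557, 0.0685]
force: [0.8, 1.0, -0.8]
tcp_pos: [0.517, -0.0558, 0.0678]
force: [0.5, -0.0, 0.9]
```

```bash
for i in 1 2; do python3 -m crank '[[[0,0,0.002],[0,0,0],1],[[0,0,0.002],[0,0,0],1],[[0,0,0.002],[0,0,0],1],[[0,0,0.002],[0,0,0],1],[[0,0,0.002],[0,0,0],1]]'|egrep 'tcp|^force'; done
```

```text
tcp_pos: [0.517, -0.0558, 0.0668]
force: [-1.5, -0.1, 3.7]
tcp_pos: [0.517, -0.0558, 0.0658]
force: [-1.0, 0.6, 5.1]
```

```bash
python3 -m crank '[[[0,0,0.003],[0,0,0],1],[[0,0,0.006],[0,0,0],1],[[0,0,0.009],[0,0,0],1],[[0,0,0.012],[0,0,0],1],[[0,0,0.014],[0,0,0],1]]'|egrep 'tcp|^force'
for i in 1 2 3; do python3 -m crank '[[[0,0,0],[0,0,0],1],[[0,0,0],[0,0,0],1],[[0,0,0],[0,0,0],1]]'|egrep 'tcp|^force';done
```

```text
tcp_pos: [0.5171, -0.0558, 0.0591]
force: [-2.9, -0.4, 10.6]
tcp_pos: [0.5171, -0.0558, 0.0592]
force: [-3.0, -0.3, 8.6]
tcp_pos: [0.5171, -0.0558, 0.0592]
force: [-3.0, 0.7, 9.8]
tcp_pos: [0.5171, -0.0557, 0.0592]
force: [-3.1, 0.5, 9.5]
```

```bash
python3 -m crank '[[[0,0,0.003],[0,0,0],1],[[0,0,0.003],[0,0,0],1],[[0,0,0.003],[0,0,0],1],[[0,0,0.003],[0,0,0],1],[[0,0,0.003],[0,0,0],1]]'|egrep 'tcp|^force'
python3 - <<'E'
from h import *
f=np.array([get_state()["force"]])
s=imaging.get_image("side");t=imaging.get_image("top");F=[]
for i in range(8): imaging.get_image("side");F.append(get_state()["force"])
st=get_state();print(np.mean(F,0),st["tcp_pos"],st["clock"])
B=np.hstack([cv2.resize(s[200:275,300:375],(400,400),interpolation=cv2.INTER_CUBIC),cv2.resize(cv2.imread("pics/s7.png")[200:275,300:375],(400,400),interpolation=cv2.INTER_CUBIC)])
cv2.imwrite("pics/p9.png",B)
wood=lambda h,s,v:(h<28)&(s>50)&(v>90)
for n,i in(("rest",cv2.imread("pics/s7.png")),("now",s)):
    e,a,k=blob(i,(318,215,362,262),wood);k=k.reshape(-1,2);print(n,k.min(0),k.max(0))
for z in(.053,.043): print(proj("side",[.517-.0227,-.056-.0227,z]))
E
```

```text
tcp_pos: [0.5171, -0.0558, 0.0578]
force: [-3.7, 1.0, 11.2]
[-3.47354959  0.06356573 10.97133874] [ 0.51709119 -0.05577238  0.05782752] 27.5167
rest [326. 230.] [353.25 251.75]
now [326. 215.] [352.75 255.25]
[339.67626127 251.72285837]
[339.51553199 255.27065877]
```

The ply's lower rim moved from row 251.75 to 255.25 in the side view, against 255.27 predicted for flush. The load is about 12 N, and everything is still. Handing in.

```bash
python3 -c "
from station import ticket
print(ticket.sign_off())"
```

```text
the job is handed in; nothing more can be done
None
```

I handed the job in with the block still held down on the cork and ply, the plate measuring flush with the collar at about 12 N; the sign-off gave no verdict, so I don't know how it was judged.

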